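# Tighten the sloping filler plug with a hex key

### The arm

A 7-joint arm with a two-finger parallel gripper is mounted at the origin on a cart in front of the work surface, level with it; the furniture and walls round the work are solid. World frame = base frame: x ahead of the robot, y to its left, z up, the work surface at z = 0. Lengths are in m, angles in rad, forces in N, time in s.
With the tool pointing down it reaches from about 0.4 to 0.9 m from the base axis. Payload 5.6 kg.
Tool frame: the origin (TCP) lies midway between the tips of the shut fingers; the grasp point (between the pads) lies 19 mm behind it; z points along the fingers, y is the line along which they close (so a half turn about z gives the same grasp; the last joint's range is limited). The gripper opens to 92 mm and grips with 3 to 60 N. Pads are 20 mm wide; open, the fingers measure 128 mm over their backs; the gripper's body (75 mm by 189 mm) begins 69 mm behind the grasp point.
Start: joints at [1.148, 0.468, -0.012, 1.603, 0.006, 1.071, -0.056], TCP at [0.241, -0.604, 0.215] pointing down, gripper open.
Joint ranges: [-2.53, 2.53], [-0.31, 2.02], [-1.57, 1.55], [0.28, 2.44], [-1.29, 4.43], [0.15, 1.84], [-2.92, 2.92]. Speed limits (rad/s): [2.57, 2.57, 3.14, 3.14, 3.14, 3.14, 3.14].

### API

Orientations are given as a 3x3 rotation matrix whose columns are the frame's x, y, z axes.
In Python, from station import env, effector, solver, viewer, workorder, search_frame, tip_of gives the robot as it stands. Calls block until the motion is done:
- env.reach(position, orientation): joint-space move of the TCP to a pose.
- env.movel(position, frame=None, rate=0.15): straight line of the TCP; frame=None keeps the orientation; rate is the mean speed in m/s.
- env.goto_joints(angles): joint-space move.
- effector.release() and effector.grasp(squeeze=None): open the fingers fully, or close them until they stop; squeeze is the grip in N (None keeps the last).
- env.pause(seconds).
- solver.inverse_kinematics(position, orientation): joint angles nearest the present ones, or None.
- env.sense(): the state.
- viewer.read_camera(name): name is "side" or "top" or "wrist"; returns (picture, depth): 420x560x3 uint8, red, green, blue; 420x560 float32, m along the optical axis (not along the pixel's ray), 0 where there is no reading.
- viewer.camera_info(name): a dict with "intrinsics" (3x3 intrinsics, pixels), "eye" and "rotation" of the camera in the world; the wrist camera has in their place "T_tool_cam" (4x4, takes a point from camera to tool coordinates, whose origin is the TCP and whose axes are the flange's). Camera axes: x right, y up, looking along -z (the intrinsics and any distortion apply to the point x, -y, -z); pixel columns grow to the right and rows downward; lengths in m; the calibration is good to about 2 mm. A picture is of the moment at which its call begins: read the wrist's pose just before it. camera_info takes no time and is no camera call.
A pose or a line that the arm cannot do raises env.PlanningError and nothing moves.
- workorder.finish_job(): hands the job in; it is judged then, once.
Trained networks look in the newest picture that a camera, given by its name, has taken for a name from the list of things; names that differ only in an ending like _2 or _b are one class to them, and where a whole thing is asked for, a point or a joint stands for the part that bears it (a point fixed in the world has none). Each returns a list of dicts, best first, with "score" (0 to 1); they miss things now and then, are a little off and sometimes report something else, mostly with a low value. They report only what shows in the picture. A call takes as long as a camera call.
- search_frame(camera, name): "at" ([x, y, z] in m, in world coordinates, good to about 4 mm: the middle of the surface that is visible of it).
- tip_of(camera, name): "at" ([x, y, z] in m, in world coordinates, good to about 4 mm: a listed point, or the origin of a listed thing).
The state is a dict: "t": time; "joint_positions": joint angles; "joint_velocities": joint speeds; "tau": joint torques, N m; "ee_pos": TCP position; "tcp_rot": TCP orientation; "wrist_force": force on the tool from outside, world axes, zero at the start; "moment": the same for the moment, N m; "gripper_width": finger opening in m; "grasp_force": force on a finger pad.
Only numpy, scipy, OpenCV 4.12 (cv2) and the standard library are available. Lean on these libraries where they do the work, as an engineer would, in place of code of your own. Each camera call takes 0.05 s, during which the arm holds its last target. There are 200 camera calls.

### The job

The gear unit on the bench has just been topped up with oil: tighten its filler plug with the larger of the two hex keys on the rack. Push the short arm of the key fully home in the plug's recessed socket before turning, turn clockwise (seen looking at the plug) until the plug comes up tight, lifting the key out and reseating it whenever a lifting lug stops its swing, then hang the key back in the notches it came from. Leave the smaller key, the oil bottle and the funnel where they are.

Things in the scene. Friction and masses are not known exactly. Their poses are not given: they have to be found in the camera images.
- gear_unit: Grey cast gear unit, foot 168 x 190 mm, 190 mm high, fixed. Origin: centre of its underside, z up, -x its front, roughly toward the robot. Its upper front is a cover sloping at 30 degrees that rises toward +x: the plug's axis leans 30 degrees from vertical toward the unit's -x. Plug sits in a round boss (65 mm outside, 44 mm bore) 12 mm proud of the cover, between two lifting lugs.
- boss (a point): Centre of the boss's face, on the plug's axis, 24 mm out from the socket floor (axes as the gear unit's). With the key home, the axis of its long arm passes 36.5 mm above this face; the cover lies 12 mm below the face.
- lug_left (a point): Middle of the top edge of the left lifting lug (point axes as the gear unit's). The lugs are 10 mm plates with an eye, square to the cover, 42 mm higher than the boss face, inner faces 96 mm apart, reaching from 36 mm downslope to 32 mm upslope of the plug's axis. They limit the key: when home, its long arm can swing about 44 degrees either way from straight downslope.
- lug_right (a point): Middle of the top edge of the right lifting lug, the mirror image of the left one
- socket (a point): Centre of the floor of the plug's hexagon socket. z points out along the screw axis; x and y turn with the plug (plug tight: x straight up the slope, y to the unit's left). Socket 20 mm across flats, 18 mm deep, 3 mm lead-in, its mouth 6 mm below the boss face. Hexagon corners at -10 degrees about z from x and every 60 degrees on. The big key has 0.5 mm of room a side, 8 degrees of play.
- plug (a joint): How far the filler plug (41 mm round steel screw) is from tight, rad: 0 is tight, a solid stop; turning it clockwise, looking at the plug, lowers the value. It rubs with about 0.25 N m and stays where it is left; 1.4 to 1.75 at the start. Forced past tight with over 0.5 N m the key's corners ride up and bind: turn back to the middle of the play and ease the key out slowly along the axis.
- big_key: The larger L-shaped hex key, black steel, 19 mm across flats, 0.5 to 0.7 kg, arms 180 and 70 mm overall. Origin: where the axes of its arms cross; -x along the long arm (end 170.5 mm out), -z along the short arm. Two flats of either arm face +y and -y, corners lie in the plane of the L. It hangs with the long arm level across both rack boards, short arm down.
- big_key_tip (a point): Centre of the end face of the big key's short arm, 60.5 mm from the key's origin along its -z; axes as the key's. The last 3.5 mm of the arm taper by 1.7 mm all round.
- small_key: The smaller L-shaped hex key, 14 mm across flats, 140 x 56 mm, on the same rack; origin and axes as for the big key. Too thin to turn the plug.
- rack: Plywood key rack, base 102 x 148 mm, 92 mm high, fixed. Origin: centre of its foot. Two upright 9 mm boards across its x axis, centred at x = -42 and +42 mm, each with open 120 degree V notches at y = -42.5 and +42.5 mm, lowest points 75 mm up. A key lies in a notch of both boards, long arm toward the rack's -x, short arm hanging beyond the +x board, origin at x = +68 mm. Sides vary.
- oil_bottle: White oil bottle with a spout, 31 x 48 x 146 mm, standing left of the gear unit; origin at the centre of its underside. Nearer the robot, at the front edge of the bench (x 0.28, y 0.22 m), a bench vice is fixed: keep the arm clear of it, above all when leaving the start pose.
- funnel: Funnel 68 mm across and 72 mm high, standing on its mouth; origin at the centre of its underside

How it is judged:
By the outcome, as a careful person would: the job done as asked, in the order asked, and still so for the second after the job is handed in, with the robot touching nothing.
It also fails if it takes over 72 s, if anything falls off the work surface, if the arm or the gripper's body presses on something with over 40 N, if the wrist force passes 120 N, or if a joint passes its speed limit or range.

## Working session

There is one attempt and no reset: what is moved stays moved. The work goes in short steps, each a Python script; the robot and the scene stay as the last script left them, time stands still between calls to the robot, and variables do not carry over. Pictures are saved under pics/ and viewed, at most 10 in all, crops included, and the job is handed in when it is done.

```bash
ls; mkdir -p pics; python3 - <<'E'
from station import env, viewer, search_frame, tip_of
import cv2, numpy as np
s=env.sense(); print(s['t'],s['ee_pos'],s['wrist_force'])
for c in ["side","top"]:
    p,d=viewer.read_camera(c); cv2.imwrite(f"pics/{c}0.png",p[:,:,::-1]); np.save(f"pics/{c}0.npy",d)
    i=viewer.camera_info(c); print(c,i)
    for n in ["gear_unit","boss","lug_left","lug_right","socket","big_key","big_key_tip","small_key","rack","oil_bottle","funnel"]:
        r=tip_of(c,n); print(n,[(np.round(x['at'],3).tolist(),round(x['score'],2)) for x in r[:2]])
print(env.sense()['t'])
E
```

```text
pics
0.0 [ 0.24065582 -0.6031696   0.21363072] [ 0.04668063 -0.03851427 -0.20791641]
side {'intrinsics': array([[439.94029438,   0.        , 278.78548204],
       [  0.        , 439.94029438, 209.81830627],
       [  0.        ,   0.        ,   1.        ]]), 'eye': array([ 0.54961153, -0.74433362,  0.66165178]), 'rotation': array([[ 0.99912337,  0.01543819, -0.03891203],
       [-0.04130127,  0.51523519, -0.8560531 ],
       [ 0.00683294,  0.85690977,  0.51542114]])}
gear_unit [([0.613, 0.23, 0.001], 0.77)]
boss [([0.579, 0.241, 0.141], 0.78)]
lug_left [([0.575, 0.299, 0.176], 0.91)]
lug_right [([0.541, 0.198, 0.175], 0.75)]
socket [([0.614, -0.18, 0.085], 0.74)]
big_key [([0.614, -0.18, 0.087], 0.56), ([0.61, 0.233, -0.002], 0.21)]
big_key_tip [([0.614, -0.181, 0.026], 0.84), ([0.579, 0.24, 0.141], 0.58)]
small_key [([0.621, -0.092, 0.085], 0.75), ([0.571, 0.296, 0.176], 0.65)]
rack [([0.548, -0.135, -0.0], 0.66)]
oil_bottle []
funnel [([0.572, 0.297, 0.178], 0.46), ([0.709, 0.406, -0.002], 0.39)]
top {'intrinsics': array([[506.15351399,   0.        , 281.0725551 ],
       [  0.        , 506.15351399, 207.2441394 ],
       [  0.        ,   0.        ,   1.        ]]), 'eye': array([0.50245761, 0.14213253, 1.34988583]), 'rotation': array([[ 5.00424416e-06,  9.97209631e-01, -7.46522055e-02],
       [-9.99724913e-01,  1.75589615e-03,  2.33883738e-02],
       [ 2.34541931e-02,  7.46315525e-02,  9.96935320e-01]])}
gear_unit [([0.61, 0.23, 0.001], 0.94)]
boss [([0.58, 0.24, 0.141], 0.79)]
lug_left [([0.573, 0.292, 0.172], 0.61)]
lug_right [([0.541, 0.196, 0.177], 0.93)]
socket [([0.588, 0.231, 0.118], 0.72)]
big_key [([0.617, -0.179, 0.08], 0.91)]
big_key_tip [([0.615, -0.177, 0.024], 0.61)]
small_key [([0.616, -0.092, 0.084], 0.58), ([0.544, 0.197, 0.173], 0.3)]
rack [([0.547, -0.133, -0.002], 0.86), ([0.578, 0.295, 0.176], 0.18)]
oil_bottle [([0.6, 0.431, -0.001], 0.76)]
funnel [([0.711, 0.402, -0.0], 0.7)]
1.2
```

View pics/side0.png

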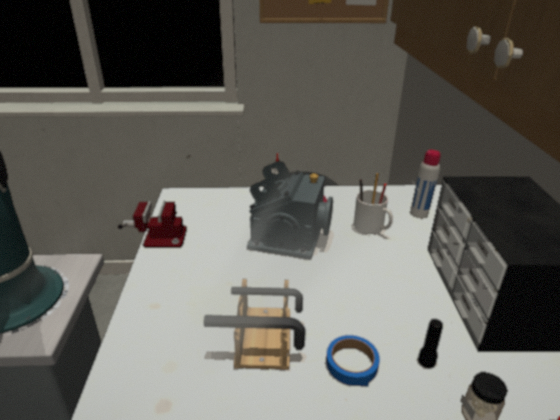

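View pics/top0.png

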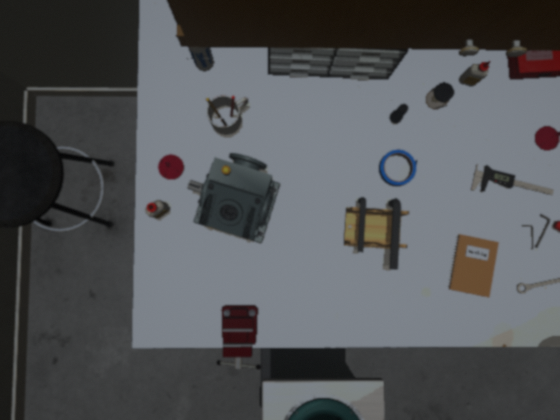

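```bash
cat > h.py <<'E'
from station import env, effector, solver, viewer, workorder, search_frame, tip_of
import cv2, numpy as np
def frame(yaw, tilt=True, psi=0.):
    "key frame K at gear: x upslope,y left,z axis; rotated by psi about z"
    c,s=np.cos(yaw),np.sin(yaw); t=np.pi/6 if tilt else 0.
    a=np.array([-np.sin(t)*c,-np.sin(t)*s,np.cos(t)]); l=np.array([-s,c,0]); u=np.cross(l,a)
    cp,sp=np.cos(psi),np.sin(psi)
    return np.column_stack([u,l,a])@np.array([[cp,-sp,0],[sp,cp,0],[0,0,1]])
A=np.diag([1.,-1,-1]); B=np.diag([-1.,1,-1])
def shot(cam,name):
    s=env.sense(); p,d=viewer.read_camera(cam); cv2.imwrite(f"pics/{name}.png",p[:,:,::-1])
    i=viewer.camera_info(cam)
    if cam=="wrist":
        T=np.eye(4);T[:3,:3]=s['tcp_rot'];T[:3,3]=s['ee_pos'];T=T@i['T_tool_cam']
    else:
        T=np.eye(4);T[:3,:3]=i['rotation'];T[:3,3]=i['eye']
    np.savez(f"pics/{name}.npz",p=p,d=d,T=T,K=i['intrinsics']); return p,d,T,i['intrinsics']
def cloud(d,T,K):
    v,u=np.mgrid[:d.shape[0],:d.shape[1]]
    P=np.stack([(u-K[0,2])/K[0,0]*d,-(v-K[1,2])/K[1,1]*d,-d],-1)@T[:3,:3].T+T[:3,3]; P[d<=0]=np.nan; return P
E
python3 - <<'E'
from h import *
np.set_printoptions(precision=4,suppress=True)
i=viewer.camera_info("wrist"); print(i); print(env.sense()['tcp_rot'])
K=viewer.camera_info("top"); T=np.eye(4);T[:3,:3]=K['rotation'];T[:3,3]=K['eye']
P=cloud(np.load("pics/top0.npy"),T,K['intrinsics'])
# big key long arm: top ridge
m=(P[...,2]>.083)&(P[...,2]<.11)&(abs(P[...,1]+.178)<.03)&(P[...,0]<.66)&(P[...,0]>.4)
q=P[m]; print(len(q),q.min(0),q.max(0)); f=np.polyfit(q[:,0],q[:,1],1); print("bigkey yaw",np.arctan(f[0]),np.polyval(f,[.534,.616]))
m=(P[...,2]>.08)&(P[...,2]<.11)&(abs(P[...,1]+.092)<.025)&(P[...,0]<.66)&(P[...,0]>.4)
q=P[m]; f=np.polyfit(q[:,0],q[:,1],1); print("small",np.arctan(f[0]),np.polyval(f,[.534,.616]))
# gear cover plane/ boss
m=(np.linalg.norm(P[...,:2]-[.58,.24],axis=-1)<.033)&(P[...,2]>.11); q=P[m]
c=np.median(q,0); n=np.linalg.svd(q-c)[2][2] if 0 else None
g=[(np.array(solver.inverse_kinematics(c0,R)) if solver.inverse_kinematics(c0,R) is not None else None) for c0,R in [((.54,.2,.3),frame(-.32)@A),((.54,.2,.3),frame(-.32)@B),((.534,-.178,.2),frame(0,False)@A),((.534,-.178,.2),frame(0,False)@B)]]
for x in g: print(x)
yaw=-.32;F=frame(yaw);b=np.array([.5795,.2405,.141])
for M in (A,B):
    R=F@M; Tc=i['T_tool_cam']; print("cam fwd in tool",-Tc[:3,2])
    for D in (.2,.25,.3):
        p=b+F[:,2]*D-R@Tc[:3,3]; print(D,p,solver.inverse_kinematics(p,R))
E
```

```text
{'intrinsics': array([[330.1168,   0.    , 274.051 ],
       [  0.    , 330.1168, 214.5053],
       [  0.    ,   0.    ,   1.    ]]), 'T_tool_cam': array([[-0.0001,  0.9682,  0.2502,  0.0698],
       [ 1.    ,  0.0001, -0.0002, -0.0008],
       [-0.0002,  0.2502, -0.9682, -0.1702],
       [ 0.    ,  0.    ,  0.    ,  1.    ]])}
[[ 0.9288  0.3707 -0.    ]
 [ 0.3707 -0.9288 -0.0001]
 [-0.0001  0.     -1.    ]]
651 [ 0.4433 -0.2064  0.0831] [ 0.6161 -0.1486  0.1027]
bigkey yaw -0.06985810078010911 [-0.174  -0.1797]
small -0.036151976270500465 [-0.0904 -0.0934]
[-1.4751  0.089   0.8883  2.0472  0.4995  0.7709 -2.8063]
[ 0.4925  0.4417 -1.4017  1.9492  1.0527  1.14   -0.0863]
[ 0.4167  0.3492 -0.1908  1.8244  0.0785  0.9753 -1.3777]
[ 0.8136  0.44   -0.7048  1.7989  0.3291  1.0232  1.5526]
cam fwd in tool [-0.2502  0.0002  0.9682]
0.2 [0.5077 0.2634 0.1319] [ 0.175   0.8597 -1.324   2.0737  1.4828  1.3285  2.5544]
0.25 [0.484  0.2713 0.1752] [ 0.1587  0.6978 -1.3149  2.0727  1.3297  1.2598  2.5979]
0.3 [0.4602 0.2792 0.2185] [ 0.1485  0.5373 -1.3032  2.0598  1.1684  1.2018  2.6727]
cam fwd in tool [-0.2502  0.0002  0.9682]
0.2 [0.623  0.2269 0.2017] [ 0.1638  0.5897 -1.0101  1.8706  1.2057  1.0219 -0.1794]
0.25 [0.5993 0.2348 0.245 ] [ 0.1854  0.5091 -1.0611  1.8681  1.1095  1.0547 -0.1285]
0.3 [0.5755 0.2427 0.2883] [ 0.1652  0.3941 -1.0383  1.8569  0.9715  1.0558 -0.0484]
```

```bash
python3 - <<'E'
from h import *
np.set_printoptions(precision=4,suppress=True)
yaw=-.32;F=frame(yaw);b=np.array([.5795,.2405,.141]);R=F@B
Tc=viewer.camera_info("wrist")['T_tool_cam']
env.reach(b+F[:,2]*.28-R@Tc[:3,3],R); env.pause(.3)
s=env.sense(); print(s['t'],s['ee_pos'],s['joint_positions'])
p,d,T,K=shot("wrist","w1")
for n in ["boss","socket","lug_left","lug_right"]:
    r=tip_of("wrist",n); print(n,[(np.round(x['at'],4).tolist(),round(x['score'],2)) for x in r[:2]])
c=T[:3,:3].T@(b-T[:3,3]); u=K[0,0]*c[0]/-c[2]+K[0,2]; v=-K[1,1]*c[1]/-c[2]+K[1,2]; print("boss px",u,v)
u,v=int(u),int(v);cv2.imwrite("pics/w1c.png",cv2.resize(p[max(0,v-100):v+100,max(0,u-130):u+130,::-1],None,fx=3,fy=3))
E
```

```text
4.6917 [0.5851 0.2393 0.271 ] [ 0.2065  0.4663 -1.1016  1.8611  1.0569  1.0816 -0.0988]
boss [([0.5761, 0.2447, 0.1414], 0.79)]
socket [([0.5888, 0.2391, 0.1221], 0.69)]
lug_left [([0.5775, 0.2986, 0.177], 0.79)]
lug_right [([0.542, 0.1941, 0.1745], 0.77)]
boss px 272.8314043111277 130.20475882783182
```

View pics/w1c.png

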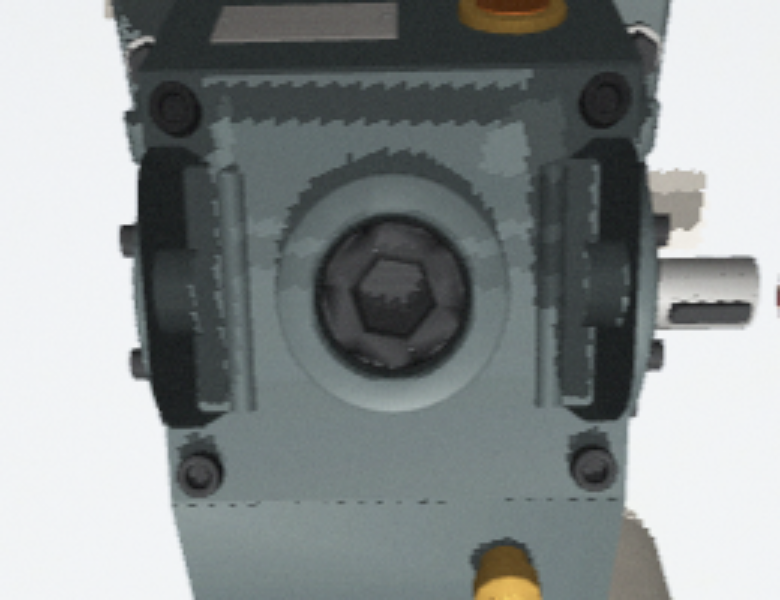

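```bash
cat > fit.py <<'E'
from h import *
from scipy.optimize import least_squares
np.set_printoptions(precision=4,suppress=True)
z=np.load("pics/w1.npz");p,d,T,K=z['p'],z['d'],z['T'],z['K'];P=cloud(d,T,K)
b=np.array([.578,.2415,.1413]);yaw=-.32
for k in range(4):
    F=frame(yaw);L=(P-b)@F; r=np.hypot(L[...,0],L[...,1])
    ring=(r>24)&0 if 0 else (r>.0235)&(r<.031)&(abs(L[...,2])<.006)
    q=L[ring]; print("ring",len(q),"z med",np.median(q[:,2]))
    # boss outer edge: points near face height -> boundary circle; use pts with z>-5mm
    m=(abs(L[...,2]-np.median(q[:,2]))<.003)&(r<.045)
    u8=(m*255).astype(np.uint8); cs,_=cv2.findContours(u8,cv2.RETR_EXTERNAL,cv2.CHAIN_APPROX_NONE)
    c=max(cs,key=cv2.contourArea)[:,0]; e=L[c[:,1],c[:,0]][:,:2]; e=e[~np.isnan(e).any(1)]
    s=least_squares(lambda t:np.hypot(e[:,0]-t[0],e[:,1]-t[1])-t[2],[0,0,.0325],loss='soft_l1',f_scale=.0005).x
    Q=P[ring];n=np.linalg.svd(Q-Q.mean(0),full_matrices=False)[2][2];n*=np.sign(n[2])
    print("circle",s,"normal",n,"tilt",np.degrees(np.arccos(n[2])),"yaw",np.arctan2(-n[1],-n[0]))
    b=b+F@np.array([s[0],s[1],np.median(q[:,2])])
    # yaw from lugs inner faces / cover: bolts symmetric; use lug points (z>15mm above face)
    lug=(L[...,2]>.02)&(L[...,2]<.045)&(abs(L[...,0])<.034)&(abs(L[...,1])>.04)&(abs(L[...,1])<.07)
    l=L[lug]; 
    for sg in (1,-1):
        g=l[l[:,1]*sg>0]; x=np.linspace(-.025,.025,11); 
        iy=[np.percentile(abs(g[abs(g[:,0]-t)<.004][:,1]),5) if (abs(g[:,0]-t)<.004).sum()>5 else np.nan for t in x]; print(sg,np.array(iy)*1e3)
    print("b",b)
F=frame(yaw)
# rectify mouth plane (6mm under face), 12 px/mm, up=upslope, left=unit left
def rect(dep,h=16,sc=16):
    g=np.arange(-h*sc,h*sc)/sc/1000; Y,X=np.meshgrid(-g,-g)  # cols: right=-y ; rows: up=+x
    X=np.tile(-g[:,None],(1,len(g)));Y=np.tile(-g[None],(len(g),1))
    W=b+X[...,None]*F[:,0]+Y[...,None]*F[:,1]-dep*F[:,2]; C=(W-T[:3,3])@T[:3,:3]
    return cv2.remap(p[:,:,::-1].copy(),(K[0,0]*C[...,0]/-C[...,2]+K[0,2]).astype(np.float32),(K[1,1]*C[...,1]/C[...,2]+K[1,2]).astype(np.float32),cv2.INTER_CUBIC)
im=rect(.006); im=cv2.convertScaleAbs(im,alpha=2.5)
cv2.circle(im,(256,256),int(10/np.cos(np.pi/6)*16),(0,255,0),1)
for a in range(0,360,30): cv2.line(im,*[tuple(int(256+rr*t) for t in (-np.sin(np.radians(a)),-np.cos(np.radians(a)))) for rr in (13.5*16,15.5*16)],(0,0,255),2 if a else 4)
cv2.imwrite("pics/rect.png",im)
E
python3 fit.py
```

```text
ring 1951 z med -0.002094850939002458
circle [-0.0001 -0.0005  0.032 ] normal [-0.4798  0.1484  0.8647] tilt 30.147495837176226 yaw -0.29992819347286925
1 [56.444  56.5013 48.2765 47.5479 47.2996 47.7702 47.9533 48.9971 57.1646
 57.2285 57.3593]
-1 [58.9588 58.9351 54.2206 49.9878 49.5499 49.405  49.51   49.9756 58.3501
 58.1385 58.1481]
b [0.5787 0.2407 0.1394]
ring 1948 z med 3.3881447589702794e-06
circle [-0.    -0.     0.032] normal [-0.4799  0.1482  0.8647] tilt 30.148515069286884 yaw -0.2996155397966507
1 [56.9829 57.0202 48.7953 48.0688 47.8225 48.2716 48.4738 49.6854 57.6861
 57.7587 57.8783]
-1 [58.4098 58.4031 53.3632 49.3816 49.0474 48.9202 48.9901 49.5791 57.7849
 57.6264 57.637 ]
b [0.5787 0.2407 0.1394]
ring 1948 z med 2.610357020090741e-17
circle [-0.     0.     0.032] normal [-0.4799  0.1482  0.8647] tilt 30.148515069286884 yaw -0.2996155397966507
1 [56.9829 57.0202 48.7953 48.0688 47.8225 48.2716 48.4738 49.6854 57.6861
 57.7587 57.8783]
-1 [58.4098 58.4031 53.3632 49.3816 49.0474 48.9202 48.9901 49.5791 57.7849
 57.6264 57.637 ]
b [0.5787 0.2407 0.1394]
ring 1948 z med -2.2514665133611337e-17
circle [ 0.    -0.     0.032] normal [-0.4799  0.1482  0.8647] tilt 30.148515069286884 yaw -0.2996155397966507
1 [56.9829 57.0202 48.7953 48.0688 47.8225 48.2716 48.4738 49.6854 57.6861
 57.7587 57.8783]
-1 [58.4098 58.4031 53.3632 49.3816 49.0474 48.9202 48.9901 49.5791 57.7849
 57.6264 57.637 ]
b [0.5787 0.2407 0.1394]
```

View pics/rect.png

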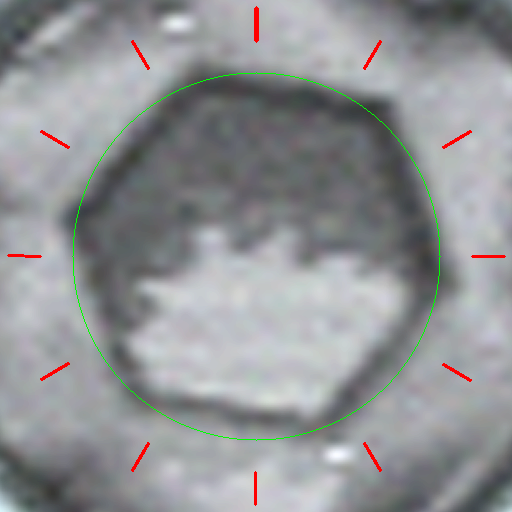

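```bash
cat > keyfit.py <<'E'
from h import *
np.set_printoptions(precision=4,suppress=True)
def fit(P,y0,x0=.43,x1=.60,zr=(.084,.106)):
    m=(P[...,2]>zr[0])&(P[...,2]<zr[1])&(abs(P[...,1]-y0)<.022)&(P[...,0]<x1)&(P[...,0]>x0)
    q=P[m]; 
    # top ridge: midpoint of y extent per x slice
    X=np.arange(x0+.005,x1,.006); o=[]
    for x in X:
        g=q[abs(q[:,0]-x)<.003]
        if len(g)>8: o.append((x,(np.percentile(g[:,1],3)+np.percentile(g[:,1],97))/2,np.percentile(g[:,1],97)-np.percentile(g[:,1],3),np.percentile(g[:,2],95)))
    o=np.array(o); f=np.polyfit(o[:,0],o[:,1],1); return f,o,q
E
python3 - <<'E'
from keyfit import *
R=frame(-.03,False)@B
env.reach(np.array([.535,-.177,.21]),R); env.pause(.3)
s=env.sense(); print(s['t'],s['joint_positions'],s['ee_pos'],s['wrist_force'])
p,d,T,K=shot("wrist","w2"); P=cloud(d,T,K)
for n in ["big_key","big_key_tip","small_key","rack"]:
    r=tip_of("wrist",n); print(n,[(np.round(x['at'],4).tolist(),round(x['score'],2)) for x in r[:2]])
for y in (-.177,-.092):
    try:
        f,o,q=fit(P,y); print("yaw",np.arctan(f[0]),"y at .535,.616",np.polyval(f,[.535,.616])); print(o[::3])
    except Exception as e: print(e)
p2,d2,T2,K2=shot("top","t2")
E
```

```text
6.8083 [ 1.1227  0.6744 -1.23    1.7714  0.683   1.2023  1.2353] [ 0.5352 -0.1762  0.2101] [-0.1009  0.861   1.1327]
big_key [([0.6123, -0.1789, 0.0899], 0.79)]
big_key_tip []
small_key [([0.6126, -0.0978, 0.0829], 0.7)]
rack [([0.5504, -0.1279, 0.0015], 0.63)]
yaw -0.06854813347743348 y at .535,.616 [-0.174  -0.1795]
[[ 0.441  -0.1665  0.0165  0.0964]
 [ 0.459  -0.1677  0.0184  0.0972]
 [ 0.477  -0.1692  0.0181  0.0972]
 [ 0.495  -0.1794  0.0356  0.0975]
 [ 0.513  -0.1716  0.0176  0.0973]
 [ 0.531  -0.1729  0.0179  0.0973]
 [ 0.549  -0.1743  0.0182  0.0974]
 [ 0.567  -0.1753  0.0175  0.0971]
 [ 0.585  -0.1771  0.0418  0.0972]]
yaw -0.1370708536332935 y at .535,.616 [-0.0913 -0.1025]
[[ 0.489  -0.0849  0.0132  0.0916]
 [ 0.507  -0.0934  0.0392  0.0913]
 [ 0.525  -0.0876  0.0134  0.0914]
 [ 0.543  -0.0889  0.0129  0.0915]
 [ 0.561  -0.09    0.0135  0.0914]
 [ 0.579  -0.0977  0.0007  0.0873]
 [ 0.597  -0.1053  0.0146  0.0886]]
```

View pics/w2.png

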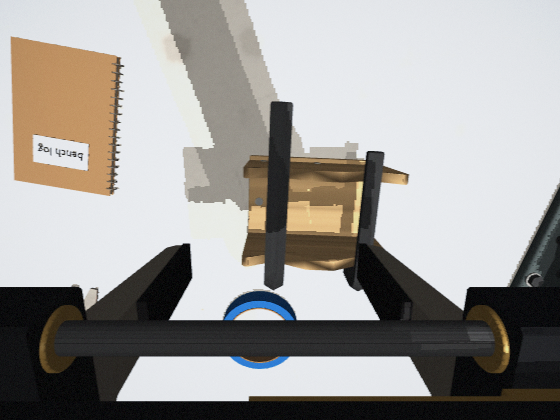

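```bash
cat > inhand.py <<'E'
from h import *
def inhand(name):
    s=env.sense(); p,d,T,K=shot("wrist",name); P=cloud(d,T,K)
    L=(P-s['ee_pos'])@s['tcp_rot']
    m=(abs(L[...,1])<.014)&(abs(L[...,2]+.022)<.022)&(L[...,0]>.02)&(L[...,0]<.11)
    q=L[m]; end=np.percentile(q[:,0],99.5)
    o=[]
    for x in np.arange(.025,.08,.006):
        g=q[abs(q[:,0]-x)<.003]
        if len(g)>8: o.append((x,np.percentile(g[:,1],[3,97]).mean(),np.percentile(g[:,2],5)))
    o=np.array(o); print("end",end,"max",q[:,0].max(),"n",len(q))
    fy=np.polyfit(o[:,0],o[:,1],1); fz=np.polyfit(o[:,0],o[:,2],1); print("y line",fy,"ridge z line",fz,"(expect 0, -.030 =-.019-.011)")
    return end,fy,fz
E
python3 - <<'E'
from inhand import *
np.set_printoptions(precision=4,suppress=True)
R=frame(-.07,False)@B; g=np.array([.5317,-.1730,.067])
env.reach(g+[0,0,.06],R); env.movel(g,R,rate=.08)
s=env.sense(); print(s['t'],s['ee_pos'],s['wrist_force'],s['gripper_width'])
effector.grasp(60); s=env.sense(); print(s['t'],s['ee_pos'],s['wrist_force'],s['gripper_width'],s['grasp_force'])
np.savez("rack.npz",pos=s['ee_pos'],rot=s['tcp_rot'],j=s['joint_positions'])
env.movel(g+[0,0,.10],R,rate=.12); env.pause(.2)
s=env.sense(); print(s['t'],s['ee_pos'],s['wrist_force'],s['moment'],s['gripper_width'],s['grasp_force'],s['joint_positions'])
inhand("w3")
shot("side","s3"); 
for c in ("side","top"):
    if c=="top": shot("top","t3")
    for n in ("big_key","big_key_tip"):
        r=tip_of(c,n); print(c,n,[(((np.array(x['at'])-s['ee_pos'])@s['tcp_rot']),round(x['score'],2)) for x in r[:2]])
E
```

```text
8.4333 [ 0.5321 -0.1728  0.0673] [0.0259 0.6226 0.4827] 0.09230398502665745
9.5417 [ 0.5317 -0.1737  0.067 ] [-0.1998 -2.4413  1.2018] 0.017991912897802134 60.00020172446966
10.725 [ 0.5313 -0.1729  0.1663] [-0.2464 -1.0209 -5.9685] [ 0.0369 -0.0341  0.0181] 0.018208118343978084 59.99776532873511 [ 1.0903  0.7044 -1.1738  1.8219  0.7225  1.1251  1.1594]
end 0.08916023651206499 max 0.08955416762179068 n 7034
y line [-0.0001  0.0007] ridge z line [-0.0044 -0.0303] (expect 0, -.030 =-.019-.011)
side big_key [(array([-0.0812,  0.0011, -0.0172]), 0.88)]
side big_key_tip [(array([-0.0816,  0.0015,  0.0443]), 0.85)]
top big_key [(array([-0.0863, -0.0002, -0.0141]), 0.84)]
top big_key_tip [(array([-0.082 ,  0.0038,  0.043 ]), 0.72), (array([-0.0842,  0.0008, -0.0142]), 0.51)]
```

View pics/s3.png

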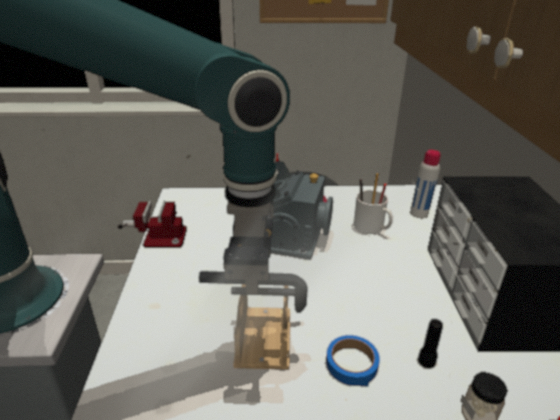

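```bash
cat > g.py <<'E'
from inhand import *
np.set_printoptions(precision=4,suppress=True)
YAW=-.315; b0=np.array([.579,.2408,.140]); OFF=np.array([-.0814,.0004,-.019])  # key origin in tool
def pose(psi,h,dx=0,dy=0):
    "TCP pose with key tip h above boss face (home: -.024), psi deg; dx,dy shift of axis in cover plane"
    F=frame(YAW); R=frame(YAW,True,np.radians(psi))@B
    o=b0+F@np.array([dx,dy,h+.0605]); return o-R@OFF,R
def load(base):
    "force along/perp. to plug axis on tool in F frame, moment about the plug axis"
    F=frame(YAW); s=env.sense(); f=s['wrist_force']-base[0]; m=s['moment']-base[1]
    return F.T@f, F.T@m, s
E
python3 - <<'E'
from g import *
for h in (.09,-.024):
    for psi in (-34,0,20,34): print(h,psi,pose(psi,h)[0],solver.inverse_kinematics(*pose(psi,h)))
s=env.sense(); env.movel(s['ee_pos']+[0,0.05,.12],rate=.3)
print(env.sense()['t'],solver.inverse_kinematics(*pose(20,.09)))
env.reach(*pose(20,.09)); env.pause(.2); s=env.sense(); print(s['t'],s['ee_pos'],s['joint_positions'],s['wrist_force'],s['moment'],s['gripper_width'])
shot("side","s4")
shot("top","t4")
for c in ("side","top"):
    for n in ("big_key","big_key_tip","boss"):
        r=tip_of(c,n); print(c,n,[(frame(YAW,True,0).T@(np.array(x['at'])-b0),round(x['score'],2)) for x in r[:2]])
inhand("w4")
E
```

```text
0.09 -34 [0.4747 0.3223 0.22  ] [-0.0451  0.5015 -1.1101  1.9731  1.1069  1.1569 -1.0255]
0.09 0 [0.4493 0.2826 0.2132] [ 0.1503  0.5787 -1.35    2.0758  1.2001  1.2449 -0.5133]
0.09 20 [0.4449 0.2548 0.2157] [-0.0887  0.2556 -0.8917  2.1344  0.9385  0.9162  0.0314]
0.09 34 [0.4469 0.2356 0.2203] [ 0.2579  0.3953 -1.2896  2.1447  1.0871  1.0568  0.2047]
-0.024 -34 [0.5289 0.3046 0.1213] [-0.4492  0.4907 -0.4647  2.0104  1.0953  0.7953 -1.0279]
-0.024 0 [0.5035 0.265  0.1145] [-0.2715  0.4845 -0.645   2.1099  1.2081  0.8225 -0.5275]
-0.024 20 [0.4991 0.2372 0.117 ] [-0.1224  0.4894 -0.7745  2.1519  1.2654  0.8487 -0.191 ]
-0.024 34 [0.5011 0.218  0.1215] [-0.0589  0.4723 -0.8021  2.1719  1.2724  0.8343  0.0774]
11.6583 [ 0.2677  0.6231 -1.4674  2.1218  1.238   1.2915 -0.1683]
13.3417 [0.4456 0.254  0.2156] [ 0.2693  0.6232 -1.4667  2.1213  1.2378  1.2915 -0.1681] [ 0.1365  0.1359 -4.4683] [0.3978 0.9649 0.0527] 0.01790221598454086
side big_key [(array([-0.0007, -0.0018,  0.1494]), 0.93)]
side big_key_tip []
side boss [(array([ 0.0005, -0.0018, -0.0008]), 0.7), (array([-0.0085,  0.2003, -0.1588]), 0.29)]
top big_key [(array([-0.0012,  0.001 ,  0.1468]), 0.86)]
top big_key_tip [(array([0.0017, 0.0049, 0.086 ]), 0.68)]
top boss [(array([ 0.0027, -0.0024,  0.0002]), 0.72)]
end 0.08892016684183461 max 0.08937968877412886 n 7026
y line [-0.0017  0.0008] ridge z line [-0.0075 -0.0307] (expect 0, -.030 =-.019-.011)
```

View pics/s4.png

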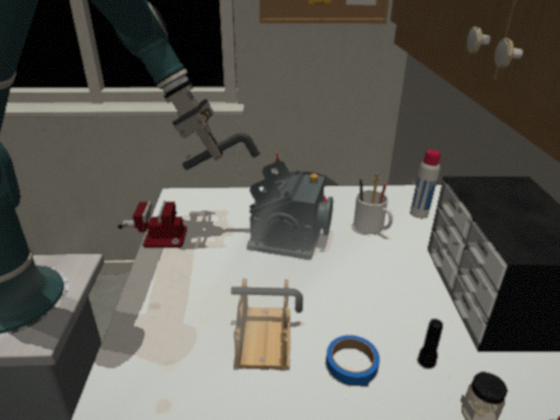

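```bash
cat > ins.py <<'E'
from g import *
def descend(psi,h0,h1,base,dx=0,dy=0,step=.003,lim=12,rate=.03):
    h=h0
    while h>h1+1e-6:
        h=max(h1,h-step); env.movel(*pose(psi,h,dx,dy),rate=rate)
        f,m,s=load(base); r=frame(YAW).T@(s['ee_pos']-pose(psi,h,dx,dy)[0])
        print(f"h {h:.4f} f {f} m {m} err {r} t {s['t']:.2f}")
        if abs(f[2])>lim or np.hypot(f[0],f[1])>lim: print("STOP"); break
    return h
E
python3 - <<'E'
from ins import *
env.goto_joints([-0.0887,0.2556,-0.8917,2.1344,0.9385,0.9162,0.0314])
env.movel(*pose(20,.03),rate=.12); env.movel(*pose(20,.005),rate=.08); env.pause(.2)
s=env.sense(); base=(s['wrist_force'],s['moment']); np.save("base.npy",base); print(s['t'],base,s['joint_positions'])
descend(20,.005,-.024,base)
E
```

```text
15.7167 (array([ 0.2771,  0.8041, -4.384 ]), array([ 0.3744,  0.9736, -0.0184])) [-0.1376  0.4198 -0.7791  2.1543  1.1727  0.8496 -0.1323]
h 0.0020 f [-0.4423 -0.6216 -0.8699] m [0.0044 0.0155 0.0278] err [ 0.     -0.0001 -0.0001] t 15.97
h -0.0010 f [ 0.2669 -0.756  -1.0803] m [0.0068 0.0849 0.0506] err [-0.0001 -0.0002 -0.0002] t 16.22
h -0.0040 f [ 0.2496 -0.2311 -0.2343] m [-0.0327  0.007   0.0676] err [-0.0001 -0.0001 -0.0002] t 16.47
h -0.0070 f [-0.5509 -0.1479 -0.418 ] m [-0.0554  0.0026  0.0397] err [-0.0001 -0.0001 -0.0002] t 16.72
h -0.0100 f [-1.0514 -0.7831 -0.6683] m [0.0257 0.0067 0.0107] err [-0.0001 -0.0002 -0.0002] t 16.97
h -0.0130 f [-0.2974 -0.49   -1.306 ] m [0.0055 0.0621 0.0152] err [-0.0001 -0.0001 -0.0002] t 17.22
h -0.0160 f [ 0.3002 -0.9312 -0.1497] m [-0.011   0.0049  0.0314] err [-0.0001 -0.0002 -0.0002] t 17.47
h -0.0190 f [-0.3607 -0.9984 -0.9336] m [0.0582 0.0151 0.0352] err [-0.     -0.0002 -0.0002] t 17.72
h -0.0220 f [-1.0535 -0.2386 -0.3093] m [ 0.0062 -0.0058  0.0223] err [-0.0001 -0.0001 -0.0002] t 17.97
h -0.0240 f [-0.5653 -0.6232  0.0896] m [-0.0104  0.002   0.0391] err [-0.     -0.0001 -0.0001] t 18.22
```

```bash
cat >> ins.py <<'E'
def turn(p0,p1,base,step,h,lim,dx=0,dy=0,rate=.06):
    psi=p0; sg=np.sign(p1-p0); F=frame(YAW)
    while sg*(p1-psi)>1e-6:
        psi=psi+sg*min(step,abs(p1-psi)); env.movel(*pose(psi,h,dx,dy),rate=rate)
        f,m,s=load(base); r=F.T@(s['ee_pos']-b0); mz=m[2]+r[0]*f[1]-r[1]*f[0]
        print(f"psi {psi:.1f} f {f} mz {m[2]:.3f} axis {mz:.3f} t {s['t']:.2f} w {s['gripper_width']:.4f}")
        if abs(m[2])>lim or np.hypot(f[0],f[1])>20: print("STOP"); break
    return psi
E
python3 - <<'E'
from ins import *
base=np.load("base.npy")
h=descend(20,-.024,-.027,base,step=.001,lim=5)
h=h+.0003 if h>-.0268 else -.024
env.movel(*pose(20,h),rate=.03)
p=turn(20,-10,base,6,h,1.0)
np.save("h.npy",h); print(h,env.sense()['joint_positions'])
E
```

```text
h -0.0250 f [-0.235  -0.6352  1.189 ] m [-0.014   0.0051  0.0038] err [-0.      0.0002  0.0001] t 18.47
h -0.0260 f [-1.9693 -2.3692  4.2017] m [-0.1762  0.2643 -0.0003] err [-0.0005  0.0001  0.0003] t 18.72
h -0.0270 f [-3.5769 -2.1095  7.1132] m [-0.3896  0.401  -0.0445] err [-0.001   0.0001  0.0005] t 18.97
STOP
psi 14.0 f [-0.2337 -1.566   0.0743] mz -0.037 axis 0.082 t 19.51 w 0.0182
psi 8.0 f [-0.1998 -1.0076 -1.2077] mz 0.036 axis 0.114 t 19.80 w 0.0184
psi 2.0 f [ 0.2556 -0.7647 -2.7932] mz 0.029 axis 0.092 t 20.09 w 0.0181
psi -4.0 f [ 0.7501 -0.3078 -2.043 ] mz 0.026 axis 0.048 t 20.38 w 0.0179
psi -10.0 f [ 2.387  -0.3435 -2.6129] mz 0.049 axis 0.045 t 20.68 w 0.0181
-0.024 [-0.2485  0.5175 -0.6945  2.0788  1.2211  0.8649 -0.7017]
```

```bash
python3 - <<'E'
from ins import *
base=np.load("base.npy"); h=-.024
p=turn(-10,-34,base,6,h,1.0)
inhand("w5"); shot("top","t5")
for n in ("big_key",): print([(frame(YAW).T@(np.array(x['at'])-b0),round(x['score'],2)) for x in tip_of("top",n)[:2]])
p=cv2.imread("pics/t5.png")[130:280,160:310]; w=cv2.imread("pics/w5.png")
cv2.imwrite("pics/c5.png",np.hstack([cv2.resize(p,(420,420)),cv2.resize(w,(370,420))]))
print(env.sense()['joint_positions'])
E
```

```text
psi -16.0 f [ 2.3313 -1.087  -2.3453] mz 0.070 axis 0.105 t 20.97 w 0.0183
psi -22.0 f [ 2.9682 -0.7915 -3.6421] mz 0.118 axis 0.090 t 21.26 w 0.0185
psi -28.0 f [ 3.9227 -1.5627 -4.0651] mz 0.076 axis 0.042 t 21.55 w 0.0186
psi -34.0 f [ 3.9835 -1.4156 -5.0931] mz 0.193 axis 0.112 t 21.84 w 0.0182
end 0.08906438610224984 max 0.08961199765519404 n 7037
y line [-0.004 -0.   ] ridge z line [-0.0098 -0.0306] (expect 0, -.030 =-.019-.011)
[(array([ 0.0013, -0.0002,  0.0289]), 0.74)]
[-0.3005  0.5403 -0.6551  2.0021  1.1806  0.8824 -1.0713]
```

View pics/c5.png

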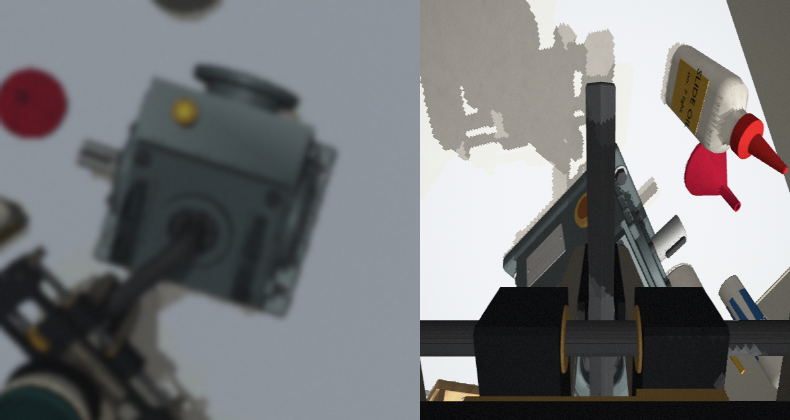

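```bash
python3 - <<'E'
from ins import *
base=np.load("base.npy"); h=-.024
turn(-34,-30,base,4,h,1.0)
env.movel(*pose(-30,-.010),rate=.05); print(load(base)[:2])
env.movel(*pose(-30,.008),rate=.08)
for psi in (-15,0,15,30): env.movel(*pose(psi,.008),rate=.12)
env.pause(.2); s=env.sense(); base=(s['wrist_force'],s['moment']); np.save("base2.npy",base); print(s['t'],base,s['joint_positions'])
descend(30,-.003,-.024,base,step=.004,lim=10,rate=.05)
E
```

```text
psi -30.0 f [ 2.0798 -2.5041 -1.6129] mz 0.079 axis 0.173 t 22.24 w 0.0183
(array([-1.0177, -1.7063,  0.007 ]), array([0.0244, 0.0059, 0.038 ]))
24.8833 (array([-0.9645, -0.5975, -5.0526]), array([0.3236, 0.9964, 0.0381])) [-0.0817  0.4049 -0.8145  2.1687  1.1711  0.8441  0.0618]
h -0.0070 f [ 0.6004  1.7503 -0.261 ] m [-0.001  -0.0079 -0.0576] err [-0.0003 -0.0002 -0.0004] t 25.33
h -0.0110 f [ 0.733   0.4126 -1.1272] m [ 0.0389  0.0479 -0.0047] err [-0.0001 -0.0001 -0.0002] t 25.58
h -0.0150 f [ 0.551   1.1454 -0.7702] m [-0.0721  0.0353 -0.1189] err [ 0.     -0.0001 -0.0002] t 25.83
h -0.0190 f [ 0.8617 -0.4954 -1.1422] m [-0.0638  0.0795 -0.0677] err [ 0.0001 -0.     -0.0003] t 26.08
h -0.0230 f [-0.119  -0.2425 -0.4698] m [-0.0924  0.0963 -0.0681] err [ 0.     -0.     -0.0003] t 26.33
h -0.0240 f [-0.1404  0.056  -0.3636] m [-0.1561  0.1169 -0.0923] err [ 0. -0. -0.] t 26.58
```

```bash
python3 - <<'E'
from ins import *
base=np.load("base2.npy"); h=-.0245
env.movel(*pose(30,h),rate=.03)
turn(30,-6,base,6,h,1.0)
turn(-6,-11,base,1,h,.6)
E
```

```text
psi 24.0 f [-0.5555 -0.1321  0.1077] mz -0.124 axis -0.133 t 27.12 w 0.0179
psi 18.0 f [-0.7931  0.2631  0.0789] mz -0.100 axis -0.140 t 27.42 w 0.0185
psi 12.0 f [ 0.466  -0.0324 -0.7317] mz -0.124 axis -0.113 t 27.71 w 0.0179
psi 6.0 f [ 0.8308 -0.2061 -0.9218] mz -0.083 axis -0.059 t 28.00 w 0.0184
psi 0.0 f [ 0.738   0.8209 -0.4638] mz -0.065 axis -0.131 t 28.29 w 0.0182
psi -6.0 f [ 0.8864  0.6423 -1.3362] mz -0.084 axis -0.142 t 28.58 w 0.0187
psi -7.0 f [ 1.1571 -0.7889 -0.4042] mz 0.030 axis 0.083 t 28.83 w 0.0182
psi -8.0 f [ 2.2915 -0.6276 -0.6218] mz 0.021 axis 0.047 t 29.08 w 0.0181
psi -9.0 f [ 2.4408 -1.0704 -1.4773] mz 0.050 axis 0.106 t 29.33 w 0.0182
psi -10.0 f [ 2.0266 -0.9593 -0.6753] mz 0.008 axis 0.058 t 29.58 w 0.0183
psi -11.0 f [ 3.2616 -0.7441 -2.0845] mz -0.026 axis -0.016 t 29.83 w 0.0181
```

```bash
python3 - <<'E'
from ins import *
base=np.load("base2.npy"); h=-.0245
turn(-11,-18,base,1,h,.4)
s=env.sense(); print(s['tau'])
E
```

```text
psi -12.0 f [ 3.1844 -1.563  -2.0393] mz -0.019 axis 0.053 t 30.08 w 0.0181
psi -13.0 f [ 3.4581 -1.8868 -1.888 ] mz -0.021 axis 0.067 t 30.33 w 0.0187
psi -14.0 f [ 4.2238 -1.9113 -2.3926] mz -0.006 axis 0.064 t 30.58 w 0.0181
psi -15.0 f [ 4.8955 -1.0965 -2.6662] mz -0.043 axis -0.057 t 30.83 w 0.0182
psi -16.0 f [ 4.653  -1.7981 -3.221 ] mz 0.039 axis 0.077 t 31.08 w 0.0184
psi -17.0 f [ 4.2091 -2.2311 -2.9137] mz -0.006 axis 0.070 t 31.33 w 0.0179
psi -18.0 f [ 4.6795 -1.6844 -2.8305] mz 0.001 axis 0.016 t 31.58 w 0.0187
[ -2.8835 -45.0467 -10.8682 -18.5186   1.1427  -0.058   -0.1014]
```

```bash
cat >> ins.py <<'E'
def actual():
    s=env.sense(); F=frame(YAW); Kx=(s['tcp_rot']@B); k=F.T@Kx
    o=F.T@(s['ee_pos']+s['tcp_rot']@OFF-b0); print("actual psi",np.degrees(np.arctan2(k[1,0],k[0,0])),"tilt",np.degrees(np.arccos(k[2,2])),"key origin",o)
E
python3 - <<'E'
from ins import *
base=np.load("base2.npy")
actual(); inhand("w6")
turn(-18,-22,base,1,-.0245,.4); actual(); inhand("w7")
E
```

```text
actual psi -18.01755788835209 tilt 0.027881212186707003 key origin [ 0.0002 -0.0002  0.0359]
end 0.08914608158552502 max 0.08950869143601103 n 7025
y line [-0.0019  0.0001] ridge z line [-0.0054 -0.0307] (expect 0, -.030 =-.019-.011)
psi -19.0 f [ 4.2645 -1.6236 -2.4245] mz -0.002 axis 0.012 t 31.88 w 0.0184
psi -20.0 f [ 4.7142 -2.9749 -1.1516] mz 0.077 axis 0.176 t 32.13 w 0.0179
psi -21.0 f [ 3.4731 -2.01   -3.5884] mz 0.176 axis 0.231 t 32.38 w 0.0182
psi -22.0 f [ 4.4355 -2.7464 -3.0892] mz 0.200 axis 0.277 t 32.63 w 0.0183
actual psi -21.985090515412985 tilt 0.06800293417386166 key origin [ 0.     -0.0005  0.0358]
end 0.08917672020983831 max 0.08961154110626499 n 7011
y line [-0.0099  0.0002] ridge z line [-0.0023 -0.0307] (expect 0, -.030 =-.019-.011)
```

```bash
cat >> ins.py <<'E'
def avg(base,n=8):
    o=[]
    for i in range(n): env.pause(.02); f,m,s=load(base); o.append(np.r_[f,m])
    return np.mean(o,0),np.std(o,0)
E
python3 - <<'E'
from ins import *
base=np.load("base2.npy")
print(avg(base))
for p in (-22.5,-23):
    env.movel(*pose(p,-.0245),rate=.06); a,sd=avg(base); print(p,a); 
    if a[5]>.42: break
inhand("w8"); print(env.sense()['t'])
E
```

```text
(array([ 4.1447, -2.3138, -2.3292, -0.7574, -0.7669,  0.1993]), array([0.3735, 0.5131, 0.3346, 0.0406, 0.0239, 0.0362]))
-22.5 [ 3.7568 -3.3385 -2.5317 -0.8073 -0.7494  0.2356]
-23 [ 3.6747 -2.9923 -2.2509 -0.8578 -0.7556  0.2711]
end 0.0891031245000395 max 0.0895626054318622 n 7029
y line [-0.013   0.0002] ridge z line [-0.0025 -0.0307] (expect 0, -.030 =-.019-.011)
33.6333
```

```bash
python3 - <<'E'
from ins import *
base=np.load("base2.npy")
for p in (-23.5,-24,-24.5,-25):
    env.movel(*pose(p,-.0245),rate=.06); a,sd=avg(base,6); print(p,a)
    if a[5]>.37: break
inhand("w9"); 
# back to the middle of the play, ease out
for q in (-20,-16,-12): env.movel(*pose(q,-.0245),rate=.05); print(q,avg(base,3)[0])
env.movel(*pose(-12,-.018),rate=.03); print(avg(base,3)[0])
env.movel(*pose(-12,-.004),rate=.05); env.movel(*pose(-12,.09),rate=.15); print(env.sense()['t'],env.sense()['joint_positions'])
E
```

```text
-23.5 [ 3.8035 -2.9698 -2.4923 -0.862  -0.7157  0.278 ]
-24 [ 3.4075 -2.9913 -2.3856 -0.8917 -0.6915  0.3107]
-24.5 [ 3.667  -3.1687 -2.4024 -0.9437 -0.6848  0.3416]
-25 [ 3.258  -3.3127 -2.283  -0.9432 -0.6853  0.3459]
end 0.08914149552449582 max 0.08956320132060112 n 7080
y line [-0.0148  0.0002] ridge z line [-0.0013 -0.0307] (expect 0, -.030 =-.019-.011)
-20 [ 4.1324 -1.9487 -3.1716 -0.5737 -0.8539  0.0593]
-16 [ 3.6759 -1.2218 -1.7707 -0.4611 -0.8307 -0.1232]
-12 [ 3.0861 -1.0076 -0.9464 -0.4346 -0.5988 -0.138 ]
[ 2.2479 -0.0729  0.544  -0.2856 -0.4186 -0.1311]
37.6833 [-0.2046  0.332  -0.8438  2.0544  0.9648  0.9799 -0.5737]
```

```bash
python3 - <<'E'
from ins import *
F=frame(YAW);R=F@B; Tc=viewer.camera_info("wrist")['T_tool_cam']
tgt=b0+F@np.array([0,-.075,.31])-R@Tc[:3,3]
print(solver.inverse_kinematics(tgt,R))
env.movel(tgt,R,rate=.2); env.pause(.2)
p,d,T,K=shot("wrist","w10"); print(env.sense()['t'])
b=np.array([.5787,.2407,.1394]);h,sc=16,16; g=np.arange(-h*sc,h*sc)/sc/1000
n=len(g);X=np.tile(-g[:,None],(1,n));Y=np.tile(-g[None],(n,1))
W=b+X[...,None]*F[:,0]+Y[...,None]*F[:,1]-.006*F[:,2]; C=(W-T[:3,3])@T[:3,:3]
im=cv2.remap(p[:,:,::-1].copy(),(K[0,0]*C[...,0]/-C[...,2]+K[0,2]).astype(np.float32),(K[1,1]*C[...,1]/C[...,2]+K[1,2]).astype(np.float32),cv2.INTER_CUBIC)
im=cv2.convertScaleAbs(im,alpha=2.5)
for a in range(-10,350,60): cv2.line(im,*[tuple(int(256+rr*t) for t in (-np.sin(np.radians(a)),-np.cos(np.radians(a)))) for rr in (12*16,15.5*16)],(0,0,255),2)
cv2.imwrite("pics/rect2.png",im)
E
```

```text
[ 0.2137  0.1793 -0.8764  1.9837  0.7646  0.8656  0.1635]
38.9667
```

View pics/rect2.png

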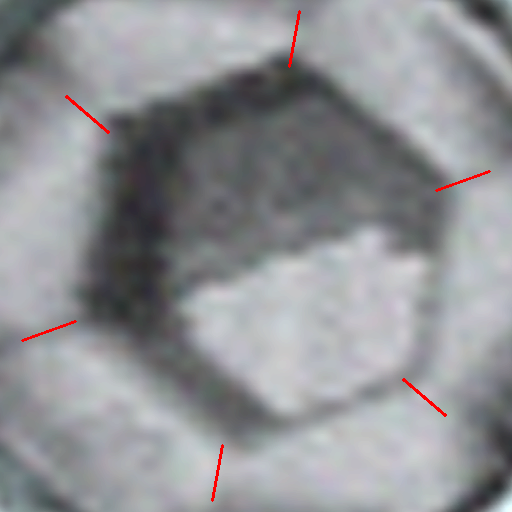

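```bash
python3 - <<'E'
from ins import *
r=np.load("rack.npz"); R=frame(-.084,False)@B; g=np.array([r['pos'][0],-.1732,.0672])
s=env.sense(); env.movel(s['ee_pos']+[0,-.03,.06],rate=.2)
env.reach(g+[0,-.0,.12],R); env.pause(.2); s=env.sense(); b=s['wrist_force']; print(s['t'],s['ee_pos'],b,s['joint_positions'])
inhand("w11")
env.movel(g+[0,0,.03],R,rate=.12); print(env.sense()['wrist_force']-b)
for z in (.02,.012,.006,.003,.001,0):
    env.movel(g+[0,0,z],R,rate=.04); s=env.sense(); f=s['wrist_force']-b; print(z,s['ee_pos'],f,s['t'])
    if np.linalg.norm(f)>12: print("STOP"); break
E
```

```text
41.0 [ 0.5322 -0.172   0.1878] [-0.1432 -0.6354 -4.808 ] [ 0.6478  0.3986 -0.4945  1.8292  0.2257  0.9682  1.5465]
end 0.08912467206370511 max 0.08955434444515131 n 7046
y line [-0.0002  0.0007] ridge z line [-0.0064 -0.0302] (expect 0, -.030 =-.019-.011)
[0.858  1.1285 0.194 ]
0.02 [ 0.5315 -0.1732  0.087 ] [ 0.5435  0.2503 -0.864 ] 42.35
0.012 [ 0.5314 -0.1731  0.0788] [ 0.4455  0.7    -0.0191] 42.7
0.006 [ 0.5314 -0.1731  0.0728] [-0.4327  0.6364 -0.2226] 43.0
0.003 [ 0.5315 -0.1732  0.07  ] [ 0.2893  1.0746 -0.4957] 43.25
0.001 [ 0.5316 -0.1732  0.0681] [-0.296   0.0821  0.323 ] 43.5
0 [ 0.5319 -0.1733  0.0674] [ 0.5716 -0.0041  1.8608] 43.75
```

```bash
python3 - <<'E'
from ins import *
r=np.load("rack.npz"); R=frame(-.07,False)@B; g=np.array([r['pos'][0],-.1733,.0672])
env.movel(g+[0,0,.008],R,rate=.05)
for z in (.002,0,-.0005):
    env.movel(g+[0,0,z],R,rate=.04); s=env.sense(); print(z,s['ee_pos'],s['wrist_force'])
effector.release(); s=env.sense(); print(s['t'],s['gripper_width'],s['wrist_force'])
env.movel(g+[0,0,.07],R,rate=.12); env.movel(g+[-.06,0,.14],R,rate=.2); env.pause(.3)
from keyfit import fit
p,d,T,K=shot("wrist","w12"); P=cloud(d,T,K); f,o,q=fit(P,-.177); print(o[::2]); 
shot("side","s12")
for n in ("big_key","big_key_tip","small_key"): print(n,[(np.round(x['at'],4),round(x['score'],2)) for x in tip_of("side",n)[:1]])
shot("top","t12")
for n in ("big_key","small_key","oil_bottle","funnel"): print(n,[(np.round(x['at'],4),round(x['score'],2)) for x in tip_of("top",n)[:1]])
a=cv2.imread("pics/s12.png")[170:400,120:400]; c=cv2.imread("pics/w12.png")
cv2.imwrite("pics/c12.png",np.hstack([cv2.resize(a,(420,345)),cv2.resize(c,(375,345))])); print(env.sense()['t'])
E
```

```text
0.002 [ 0.5311 -0.1732  0.0686] [-1.0968 -0.3157 -4.8023]
0 [ 0.532  -0.1734  0.0673] [ 0.2365 -0.9965 -4.4846]
-0.0005 [ 0.532  -0.1735  0.0671] [-1.4291 -0.1416 -0.5353]
46.0083 0.09173542322630764 [ 0.5458  0.0181 -0.2338]
[[ 0.441  -0.1668  0.016   0.0968]
 [ 0.453  -0.1671  0.0182  0.0973]
 [ 0.465  -0.1682  0.0178  0.0972]
 [ 0.477  -0.1691  0.0176  0.0973]
 [ 0.489  -0.1699  0.0178  0.0973]
 [ 0.501  -0.1798  0.0364  0.0971]
 [ 0.513  -0.1715  0.0182  0.0974]
 [ 0.525  -0.1723  0.0184  0.0974]
 [ 0.537  -0.1731  0.0186  0.0974]
 [ 0.549  -0.1744  0.0179  0.0972]
 [ 0.561  -0.1752  0.0181  0.0976]
 [ 0.573  -0.176   0.0182  0.0976]
 [ 0.585  -0.1744  0.0381  0.087 ]]
big_key [(array([ 0.6134, -0.1804,  0.0852]), 0.71)]
big_key_tip [(array([ 0.6145, -0.1769,  0.0249]), 0.87)]
small_key [(array([ 0.6208, -0.0977,  0.085 ]), 0.66)]
big_key [(array([ 0.618 , -0.178 ,  0.0812]), 0.86)]
small_key [(array([ 0.6159, -0.0943,  0.0856]), 0.59)]
oil_bottle [(array([0.6001, 0.43  , 0.0006]), 0.82)]
funnel [(array([ 0.7099,  0.4018, -0.0004]), 0.61)]
48.15
```

View pics/c12.png

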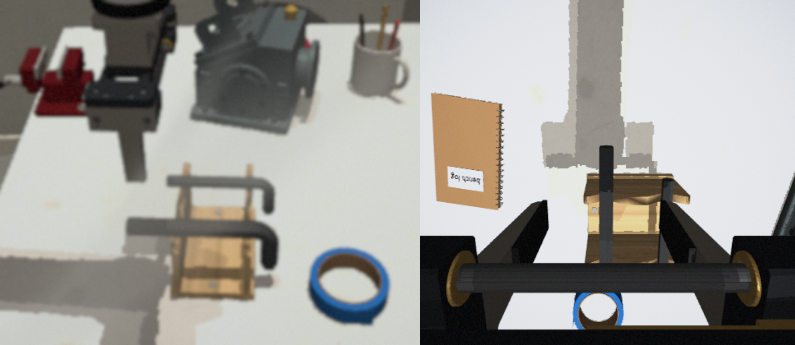

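The key hangs in both notches exactly where it started, its ridge at z 0.097 as before. The gripper is well clear, and the other objects haven't moved.

```bash
python3 -c "
from station import workorder; print(workorder.finish_job())"
```

```text
the job is handed in; nothing more can be done
None
```

I tightened the filler plug in two strokes with the larger hex key; a wrist picture shows its socket at the tight mark to within 1–2 degrees. I hung the key back in its own notches, left everything else in place, and handed the job in at about 48 s.

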